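# Start the torch clamp knob cleanly

## Robot

A 6-joint arm with a two-finger parallel gripper is mounted at the origin on the work surface. World frame = base frame: x ahead of the robot, y to its left, z up, the work surface at z = 0. Lengths are in m, angles in rad, forces in N, time in s.
With the tool pointing down it reaches from about 0.225 to 0.875 m from the base axis. Payload 3.4 kg.
Tool frame: the origin (TCP) lies at the very end of the fingers, on their centre line; the grasp point (between the pads) lies 19 mm behind it; z points along the fingers, y is the direction in which the jaws open and shut (so a half turn about z gives the same grasp; the last joint's range is limited). The gripper opens to 85 mm and grips with 20 to 120 N. Pads are 22 mm wide; open, the fingers measure 114 mm over their backs; the gripper's body (76 mm by 85 mm) begins 54 mm behind the grasp point. The pads swing forward as they close: fully open they stand 13 mm farther back than shut.
Start: joints at [-1.339, 0.276, 1.505, -0, 1.361, -0.121], TCP at [0.199, -0.54, 0.231] pointing down, gripper open.
Joint ranges: [-2.89, 2.89], [-0.75, 2.08], [0.22, 2.7], [-1.18, 4.32], [0.11, 2.71], [-2.7, 2.7]. Speed limits (rad/s): [2.57, 2.57, 3.14, 3.14, 3.14, 3.14].

## Interface

Orientations are given as a unit quaternion [w, x, y, z].
In Python, from rig import telemetry, imaging, manip, finder gives the robot as it stands.
- The arm moves only by the tool arm_command, never from a script. Its argument "steps" is a list of rows, each a list of 3 entries, a list of its own where there are three numbers: the turn, a rotation vector about the world's x, y, z in rad, then the shift along the world's x, y, z in mm, then the closure in counts, from 0 (fully open) to 255 (shut). In form: [[[rx, ry, rz], [dx, dy, dz], grip], ...]. A call has 1 to 20 rows; each row shifts and turns the commanded pose from where the row before left it; what a row does not reach is not made up. A row lasts 1/8 s, in which the tool goes at most 62.5 mm and 10.7 degrees, less where a joint would pass 70% of its speed; a pose out of reach is approached as far as the arm can. A call is refused whole if a number of a shift passes 62.5 or a number of a turn 0.188, either way. A call with a gripper value outside its range is refused whole. The fingers move at their own pace and stop on an object; "newtons" is the grip in N (left out, the last holds). Time passes only in rows, so rows that do not move let the fingers close. It gives the time, the measured TCP pose, the force and the opening at its end, in the units of the state.
- telemetry.get_state(): the state, without advancing time (a new reading comes with each control period).
- imaging.get_image(name): name is "side" or "top"; returns the picture (400x640x3 uint8, blue, green, red); there is no depth.
- imaging.camera_params(name): a dict with "intrinsics" (3x3 intrinsics, pixels), "R" (3x3) and "t" (3): a world point X has camera coordinates R X + t. Camera axes: x right, y down, z forward; pixel columns grow to the right and rows downward; lengths in m; the calibration is good to about 2 mm. A picture is of the moment at which its call begins. camera_params takes no time and is no camera call.
- manip.sign_off(): hands the job in, once; it reports no verdict.
Trained networks look in the newest picture that a camera, given by its name, has taken for a name from the list of things; names that differ only in an ending like _2 or _b are one class to them, and where a whole thing is asked for, a point or a joint stands for the part that bears it (a point fixed in the world has none). Each returns a list of dicts, best first, with "score" (0 to 1); they miss things now and then, are a little off and sometimes report something else, mostly with a low value. They report only what shows in the picture. A call takes as long as a camera call. They do not tell look-alikes from the thing itself.
- finder.cut_out(camera, thing): "pixels" (400x640 bool, what is visible of it) and "extent" ([left, top, width, height] in pixels, round what is visible of it).
The state is a dict: "clock": time; "qpos": joint angles; "qd": joint speeds; "effort": joint torques, N m; "position": TCP position; "ee_rot": TCP orientation; "contact_force": force on the tool from outside, world axes, zero at the start; "moment": the same for the moment, N m; "width": finger opening in m.
Only numpy, scipy, OpenCV 4.12 (cv2) and the standard library are available. Lean on these libraries where they do the work, as an engineer would, in place of code of your own. Each camera call takes 0.05 s, during which the arm holds its last target.

## Task

On the glass bead maker's bench, the black T-shaped knob of the clamp that holds the fat torch barrel sits crossed on its thread. Turn it backwards (anticlockwise from above) until its brass sleeve clicks down past the end of the thread, then forwards (clockwise) up to its stop, and let go. Do not force it forwards before the click, and leave the like knob of the rod-rest clamp alone.

Things in the scene. Friction and masses are not known exactly. Their poses are not given: they have to be found in the camera images.
- torch_knob_grip (a point): Grip point of the torch clamp's black T-knob: on its upright turning axis, mid-bar, 10 mm below the bar's top, 24 mm above the 44 mm wide disc under it, 138 mm over the table. Bar 44 mm long along the point's x, 14 mm wide along y (grip across y from above); z up; turns with the knob, never rises. Its stand is fixed; the 40 mm thick torch barrel lies 52 mm beside, under a strap 74 mm high.
- torch_knob (a joint): Angle of that knob in rad, growing clockwise seen from above (forwards). It starts crossed, at 0.25 to 0.5. The click comes on turning back to about 0 (surely by -0.1); the back stop is at -0.5. Crossed, it jams at about 0.7 going forwards; after the click it turns freely to a firm stop at 1.05. It stays where left; turning takes about 0.05 N m.
- torch_sleeve (a joint): Drop of the sprung brass sleeve under that knob (26 mm thick, 12 mm high, with a 7 mm wide lug that peeps out past the disc), in m: 0 while the lug rides on top of the steel thread ledge (an arc round the stud), 0.010 once it has clicked down past the ledge's end; turning forwards then takes the lug under the ledge. It drops by itself; no pressing needed.
- rod_knob_tip (a point): Bystander: one end of the bar of the like T-knob on the other clamp, which holds a thin steel bar with a notched rod rest. 22 mm from that knob's axis, 138 mm over the table. Leave it alone.
Mind the look-alikes: they are no part of the job. What is shaped like the part that bears torch_knob_grip but orange or pink is not meant.

How it is judged:
On the way, in this order (a step that is already met when the one before it is completed fails the run):
1. the knob is turned back until the sleeve has clicked down (value of joint torch_sleeve above 0.008 m and value of joint torch_knob below 0.15 rad), for 0.1 s.
2. the knob is turned forwards to its stop with the sleeve down (value of joint torch_sleeve above 0.008 m and value of joint torch_knob above 0.85 rad), for 0.2 s.
At the end, for the whole second after the job is handed in: the torch knob rests, let go, forwards at its stop (joint above 0.85 of 1.05 rad, that is within about 11 degrees), its sleeve clicked down (more than 8 of 10 mm) (all of step 2 and velocity of joint torch_knob between -0.05 and 0.05 rad/s); the robot touches nothing.
It fails at once if the torch knob is forced forwards (past 0.78 rad) while still crossed (value of joint torch_knob above 0.78 rad and value of joint torch_sleeve below 0.005 m).
It fails at once if the rod-rest clamp's knob is turned (its bar end moves more than 10 mm) (distance of rod_knob_tip from where it was at the start of the episode above 0.01 m).
It also fails if it takes over 35 s, if anything falls off the work surface, if the arm or the gripper's body presses on something with over 40 N, if the wrist force passes 120 N, or if a joint passes its speed limit or range.

## Working session

There is one attempt and no reset: what is moved stays moved. The work goes in short steps, Python scripts to look and compute and a tool call to move; the robot and the scene stay as the last step left them, time stands still between calls to the robot, and variables do not carry over. Pictures are saved under pics/ and viewed, and the job is handed in when it is done.

Besides the shell and the picture viewer there is one more tool, called after "Emit:" as a command line: name --argument value ..., lists and objects as JSON in quotes. arm_command: Moves the arm, as the interface text tells. Its arguments: {"type":"object","properties":{"steps":{"type":"array"},"newtons":{"type":"number"}},"required":["steps"]}

```bash
ls; mkdir -p pics
python3 - <<'E'
from rig import telemetry, imaging, manip, finder
import cv2,numpy as np
np.set_printoptions(precision=4,suppress=True)
print(telemetry.get_state())
for n in ("side","top"):
    im=imaging.get_image(n); cv2.imwrite(f"pics/{n}0.png",im)
    p=imaging.camera_params(n); print(n,p, -np.array(p["R"]).T@p["t"])
    for th in ("torch_knob_grip","rod_knob_tip","torch_sleeve"):
        for r in finder.cut_out(n,th): 
            ys,xs=np.nonzero(r["pixels"]); print(th,r["score"],r["extent"],xs.mean(),ys.mean())
E
```

```text
pics
{'clock': 0.0, 'qpos': array([-1.339 ,  0.2766,  1.5061, -0.    ,  1.3607, -0.121 ]), 'qd': array([ 0.0015,  0.0015, -0.0005,  0.0004, -0.0005,  0.0022]), 'effort': array([ -0.0011, -41.6772, -24.5802,  -0.0001,   0.0112,  -0.    ]), 'position': array([ 0.1985, -0.5391,  0.2304]), 'ee_rot': array([-0.0009,  0.9845,  0.1755, -0.0001]), 'contact_force': array([ 0.5426, -0.4863, -0.2342]), 'moment': array([ 0.0154, -0.0186, -0.0331]), 'width': 0.08528664089100386}
side {'intrinsics': array([[411.7807,   0.    , 318.0913],
       [  0.    , 411.7807, 197.8213],
       [  0.    ,   0.    ,   1.    ]]), 'R': array([[-0.9574, -0.2884, -0.015 ],
       [-0.2032,  0.7095, -0.6747],
       [ 0.2053, -0.6429, -0.7379]]), 't': array([0.3966, 0.1006, 0.9064])} [0.2141 0.6258 0.7427]
torch_knob_grip 0.92 [390.1, 114.2, 24.0, 27.0] 400.2047619047619 128.2357142857143
torch_knob_grip 0.77 [367.7, 321.6, 33.1, 32.6] 383.12581063553824 335.7016861219196
torch_knob_grip 0.61 [284.0, 117.4, 15.8, 20.5] 289.81388012618294 128.33753943217667
rod_knob_tip 0.81 [256.9, 208.9, 17.1, 32.2] 264.14686825053997 226.29589632829374
top {'intrinsics': array([[433.2755,   0.    , 322.315 ],
       [  0.    , 433.2755, 212.604 ],
       [  0.    ,   0.    ,   1.    ]]), 'R': array([[ 0.024 , -0.9996,  0.0128],
       [-0.9986, -0.0245, -0.0469],
       [ 0.0472, -0.0117, -0.9988]]), 't': array([0.0663, 0.3979, 0.9873])} [0.3492 0.0876 1.0039]
torch_knob_grip 0.72 [185.3, 289.7, 20.0, 25.4] 195.08536585365854 300.99756097560976
torch_knob_grip 0.57 [440.3, 265.7, 24.9, 24.0] 452.43908629441626 277.8604060913706
rod_knob_tip 0.67 [265.6, 162.4, 18.4, 21.5] 274.25405405405405 173.2972972972973
```

View pics/side0.png

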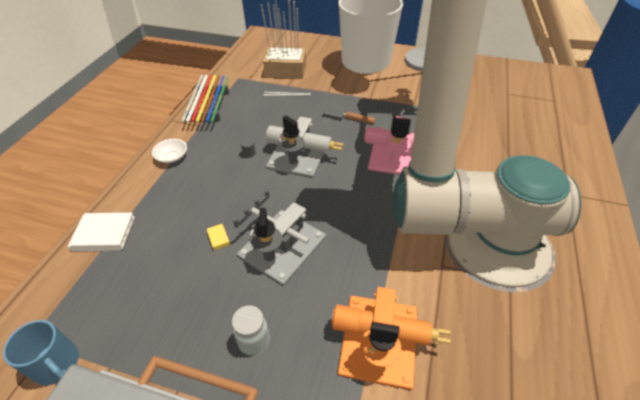

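View pics/top0.png

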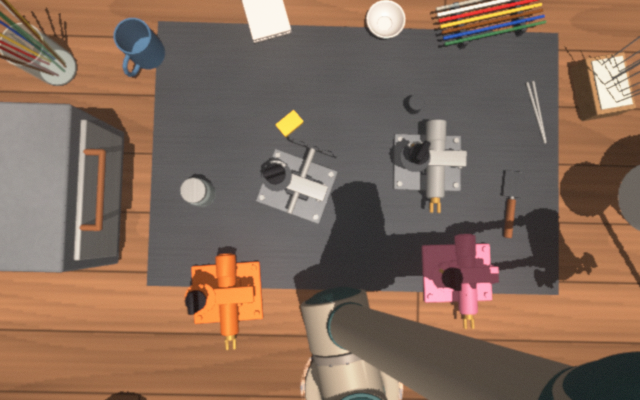

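The grey torch clamp, with the fat barrel, is at about (430,160) in top and (300,135) in side. Its black knob is near (415,153) in top and (290,128) in side. The rod-rest clamp is at (275,172) in top. I'll zoom in on the torch knob.

Run:
```python
import cv2,numpy as np
a=cv2.imread("pics/side0.png")[100:180,250:350]; b=cv2.imread("pics/top0.png")[115:215,385:475]
for n,c,s in(("side0z",a,7),("top0z",b,6)):
    c=cv2.convertScaleAbs(c,alpha=1.6,beta=20)
    cv2.imwrite(f"pics/{n}.png",cv2.resize(c,None,fx=s,fy=s,interpolation=cv2.INTER_CUBIC))
```

```text
(no output)
```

View pics/side0z.png

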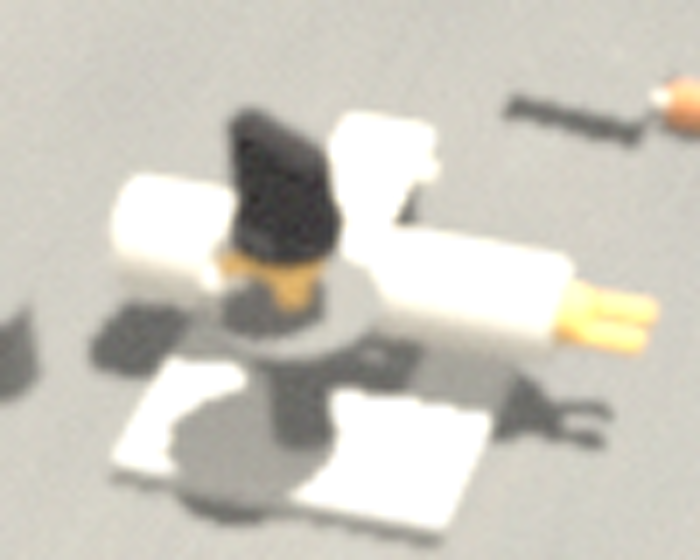

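View pics/top0z.png

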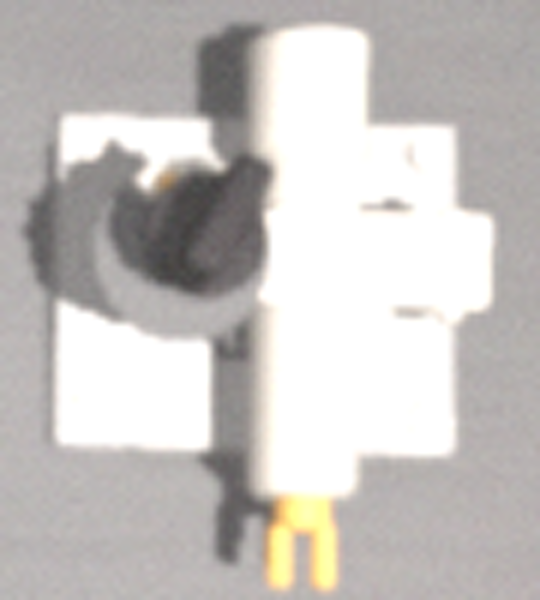

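```bash
cat > h.py <<'E'
import cv2,numpy as np
from rig import telemetry, imaging, manip, finder
from scipy.optimize import least_squares
np.set_printoptions(precision=4,suppress=True)
P={n:imaging.camera_params(n) for n in("side","top")}
def proj(n,X):
    p=P[n]; c=np.atleast_2d(X)@np.array(p["R"]).T+p["t"]; u=c@np.array(p["intrinsics"]).T
    return u[:,:2]/u[:,2:]
def tri(ps,pt):
    f=lambda X:np.r_[(proj("side",X)-ps).ravel(),(proj("top",X)-pt).ravel()]
    r=least_squares(f,[.45,-.13,.13]); return r.x,r.fun
def hull(n,x,y,a,scale=1,zt=.148,zb=.128,zd=.114,dz=.006,disc=True):
    c,s=np.cos(a),np.sin(a); bar=[[x+c*u-s*v,y+s*u+c*v,z] for u in(-.022,.022) for v in(-.007,.007) for z in(zt,zb)]
    t=np.linspace(0,2*np.pi,40); D=[[x+.022*np.cos(q),y+.022*np.sin(q),z] for q in t for z in(zd,zd-dz)]
    return bar,D
def crop(im,x0,y0,w,h,s,g=.5):
    c=im[y0:y0+h,x0:x0+w]; c=(255*(c/255.)**g).astype(np.uint8)
    return cv2.resize(c,None,fx=s,fy=s,interpolation=cv2.INTER_CUBIC)
E
python3 - <<'E'
from h import *
cv2.imwrite("pics/a.png",crop(cv2.imread("pics/side0.png"),275,108,40,46,12,.45))
cv2.imwrite("pics/b.png",crop(cv2.imread("pics/top0.png"),393,130,50,46,12,.45))
E
```

```text
(no output)
```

View pics/a.png

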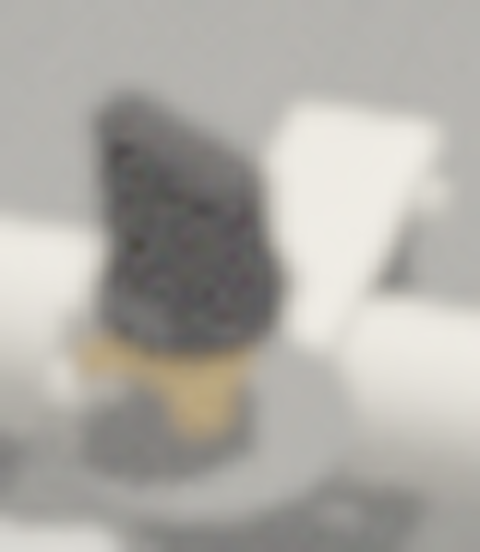

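View pics/b.png

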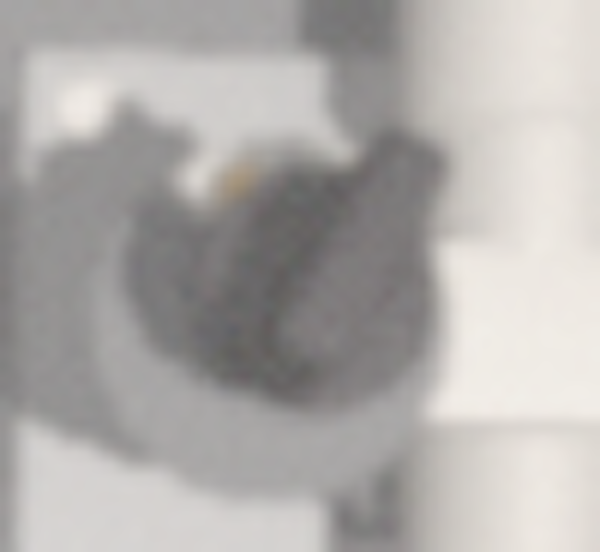

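Run:
```python
from h import *
X,r=tri([289.9,120],[422.4,149.6]); print("top centre",X,r)
Xt=np.array([[434-5,140],[291,352]])/12+[392.5,129.5]
# back-project the bar ends at z=.148
p=P["top"];R=np.array(p["R"]);C=-R.T@p["t"];K=np.array(p["intrinsics"])
E=[]
for u in Xt:
    d=R.T@np.linalg.solve(K,[*u,1]); E.append(C+d*(.148-C[2])/d[2])
E=np.array(E);print(E,np.linalg.norm(E[0]-E[1]),E.mean(0),np.degrees(np.arctan2(*(E[0]-E[1])[[1,0]])))
# overlay fits
ims={"side":crop(cv2.imread("pics/side0.png"),275,108,40,46,12,.45),"top":crop(cv2.imread("pics/top0.png"),393,130,50,46,12,.45)}
O={"side":[274.5,107.5],"top":[392.5,129.5]}
import sys
# fit by top-face edge: brute via dark mask IoU of bar+disc hull
g={n:cv2.imread(f"pics/{n}0.png").max(2) for n in O}
M={}
w={"side":(275,108,40,46),"top":(393,130,50,46)}
S=6
def render(n,x,y,a,zt,dz):
    x0,y0,W,H=w[n]; m=np.zeros((H*S,W*S),np.uint8)
    bar,D=hull(n,x,y,a,zt=zt,zb=zt-.02,zd=zt-.034,dz=dz)
    stem=[[x+.007*np.cos(q),y+.007*np.sin(q),z] for q in np.linspace(0,6.28,12) for z in(zt-.02,zt-.034)]
    for pts in(bar,D,stem):
        q=((proj(n,pts)-[x0,y0]+.5)*S).astype(np.int32); cv2.fillConvexPoly(m,cv2.convexHull(q),1)
    return cv2.resize(m.astype(np.float32),(W,H),interpolation=cv2.INTER_AREA)
for n in O:
    x0,y0,W,H=w[n]; c=g[n][y0:y0+H,x0:x0+W]; M[n]=c; print(n); 
    if n=="side": print(c[::2,::1])
np.save("masks.npy",M,allow_pickle=True)
```

```text
top centre [ 0.5208 -0.1212  0.1414] [-0.6453 -0.0405  0.1475  0.5228]
[[ 0.5378 -0.1308  0.148 ]
 [ 0.5016 -0.1082  0.148 ]] 0.04263555940837262 [ 0.5197 -0.1195  0.148 ] -31.95572596780675
side
[[116 118 118 119 117 119 120 117 119 120 120 119 120 119 118 116 116 119
  119 118 118 120 121 119 121 120 119 120 120 116 116 118 120 121 118 117
  117 118 120 118]
 [118 118 118 117 117 118 120 118 117 120 120 121 119 119 121 117 120 117
  121 119 118 120 119 120 122 119 120 120 119 117 120 120 120 119 118 119
  122 120 120 119]
 [117 117 118 119 119 122 119 119 119 118 121 118 120 119 118 120 120 119
  120 119 120 121 121 121 119 121 121 119 117 120 121 119 122 117 118 119
  122 121 120 121]
 [119 117 118 120 119 119 121 118 116 115 114 114 116 118 120 121 120 119
  120 120 122 123 122 121 121 119 120 118 120 121 122 121 118 120 121 121
  120 121 120 121]
 [119 119 120 120 122 119 118 107  92  70  62  62  74  90 106 115 119 119
  121 123 123 122 120 128 144 157 156 151 147 141 135 129 125 122 123 121
  121 122 121 121]
 [119 120 120 121 119 118 111  87  53  43  45  50  49  53  62  72  88
[... 2241 characters left out ...]
 140 141
  145 148 151 152]
 [ 58  69  78  84  87  85  79  67  62  56  57  58  58  62  57  61  62  64
   75  88 102 112 121 122 120 120 117 108 103 107 110 112 114 117 117 118
  119 123 126 128]
 [ 70  81  90  89  87  89  90  93  91  95  88  80  86  91  90 102 102 109
  114 119 119 119 120 114 110 100  84  73  74  75  80  85  84  89  94 100
  106 107 108 110]
 [ 96  93  91  90  92  92  90  90  87  91  92  96  96 101 103 110 108 108
  105 104 101  90  83  73  67  65  70  79  82  76  63  59  59  60  66  78
   90  95  94  95]
 [166 162 159 159 160 158 160 156 142 114  92  78  65  63  60  61  61  62
   61  62  61  58  57  57  57  59  55  61  62  64  58  62  60  64  76  87
   93  93  91  91]]
top
```

```bash
cat >> h.py <<'E'
S=6
def render(n,w,x,y,a,zt,dz=.006,bar_only=False,stem_r=.010):
    x0,y0,W,H=w; m=np.zeros((H*S,W*S),np.uint8)
    bar,D=hull(n,x,y,a,zt=zt,zb=zt-.02,zd=zt-.034,dz=dz)
    stem=[[x+stem_r*np.cos(q),y+stem_r*np.sin(q),z] for q in np.linspace(0,6.28,12) for z in(zt-.02,zt-.034)]
    for pts in([bar] if bar_only else [bar,D,stem]):
        q=((proj(n,pts)-[x0,y0]+.5)*S).astype(np.int32); cv2.fillConvexPoly(m,cv2.convexHull(q),1)
    return cv2.resize(m.astype(np.float32),(W,H),interpolation=cv2.INTER_AREA)
E
python3 - <<'E'
from h import *
from scipy.optimize import minimize
w={"side":(275,104,32,36),"top":(402,130,40,40)}
T={}
for n in w:
    x0,y0,W,H=w[n]; c=cv2.imread(f"pics/{n}0.png")[y0:y0+H,x0:x0+W].astype(float); v=c.max(2)
    T[n]=np.clip((75-v)/35,0,1)
cv2.imwrite("pics/m.png",np.hstack([cv2.resize(255*T[n],(400,400),interpolation=cv2.INTER_NEAREST) for n in w]))
# top: shadow pixels on disc ~? 
def cost(q,ns=("side","top"),full=False):
    x,y,a,zt=q; s=0
    for n in ns:
        m=cv2.GaussianBlur(render(n,w[n],x,y,a,zt),(0,0),.8); s+=np.abs(m-T[n]).sum()
    return s+ ((zt-.148)/.004)**2*2
for ns in(("side","top"),("side",),("top",)):
    best=None
    for a in np.radians([-50,-40,-32,-22,-12]):
        r=minimize(cost,[.52,-.12,a,.146],args=(ns,),method="Nelder-Mead",options=dict(initial_simplex=np.array([[.52,-.12,a,.146],[.526,-.12,a,.146],[.52,-.114,a,.146],[.52,-.12,a+.2,.146],[.52,-.12,a,.152]]),xatol=1e-5,fatol=1e-3,maxiter=600))
        if best is None or r.fun<best.fun: best=r
        print(ns,r.fun,r.x,np.degrees(r.x[2]))
E
```

```text
('side', 'top') 246.12250259005623 [ 0.52   -0.1167 -0.7144  0.1426] -40.93475969815877
('side', 'top') 242.68834609460058 [ 0.5201 -0.1154 -0.7172  0.1461] -41.09401378833691
('side', 'top') 242.0607165998145 [ 0.5199 -0.1152 -0.739   0.1467] -42.34204170586788
('side', 'top') 242.36494354530993 [ 0.52   -0.1155 -0.7411  0.1465] -42.46441941693923
('side', 'top') 242.89270957448176 [ 0.5194 -0.1138 -0.7826  0.151 ] -44.84055908383499
('side',) 88.50858043136162 [ 0.521  -0.1182 -0.7911  0.1472] -45.324973731734936
('side',) 88.74936672699509 [ 0.5209 -0.1185 -0.7981  0.147 ] -45.72750353993304
('side',) 89.0858402221313 [ 0.5209 -0.1184 -0.7739  0.1471] -44.34156991379216
('side',) 88.93699198564507 [ 0.5207 -0.1174 -0.7887  0.1474] -45.189979971045915
('side',) 89.31252790194375 [ 0.5213 -0.1181 -0.8149  0.1475] -46.69196102565083
('top',) 148.73914624357576 [ 0.5209 -0.1152 -0.7947  0.1446] -45.53498473848569
('top',) 148.18495844186913 [ 0.5203 -0.1144 -0.7691  0.1465] -44.067908876182315
('top',) 151.63488043646575 [ 0.5201 -0.1154 -0.5832  0.1454] -33.415894170496614
('top',) 148.76987817051275 [ 0.5208 -0.1149 -0.757   0.1457] -43.37352030065982
('top',) 148.10449800270897 [ 0.5201 -0.1148 -0.7523  0.1457] -43.10425496675156[ WARN:0@1.240] global loadsave.cpp:1063 imwrite_ Unsupported depth image for selected encoder is fallbacked to CV_8U.
```

View pics/m.png

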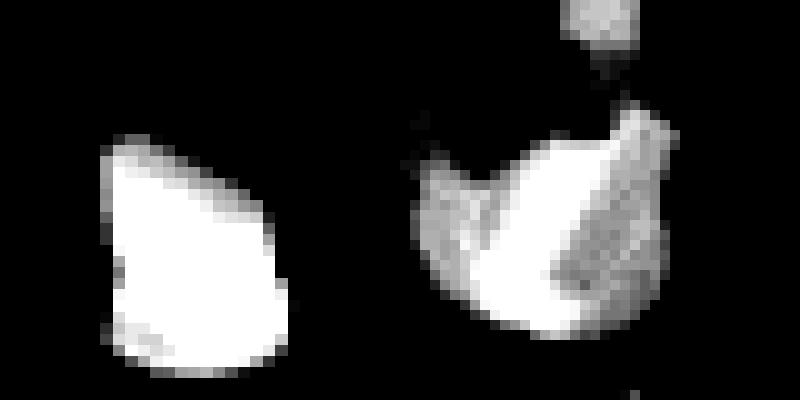

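```bash
cat >> h.py <<'E'
def overlay(n,im,w,x,y,a,s=10,zt=.148,g=.45):
    x0,y0,W,H=w; c=crop(im,x0,y0,W,H,s,g); bar,D=hull(n,x,y,a,zt=zt,zb=zt-.02,zd=zt-.034)
    f=lambda q:np.round((proj(n,q)-[x0,y0]+.5)*s).astype(np.int32)
    b=np.array(bar); top=b[[0,2,6,4]]; cv2.polylines(c,[f(top)],True,(0,255,0),1); cv2.polylines(c,[cv2.convexHull(f(b))],True,(0,255,255),1)
    cv2.polylines(c,[f(np.array(D)[::2])],True,(255,0,0),1)
    return c
E
python3 - <<'E'
from h import *
w={"side":(272,104,38,42),"top":(400,130,42,42)}
rows=[]
for x,y,a in((.5205,-.1185,-32),(.5205,-.1185,-40)):
    rows.append(np.hstack([overlay(n,cv2.imread(f"pics/{n}0.png"),w[n],x,y,np.radians(a),s=9)[:376] for n in w]))
cv2.imwrite("pics/ov.png",cv2.resize(np.vstack(rows),None,fx=.79,fy=.79))
E
```

```text
(no output)
```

View pics/ov.png

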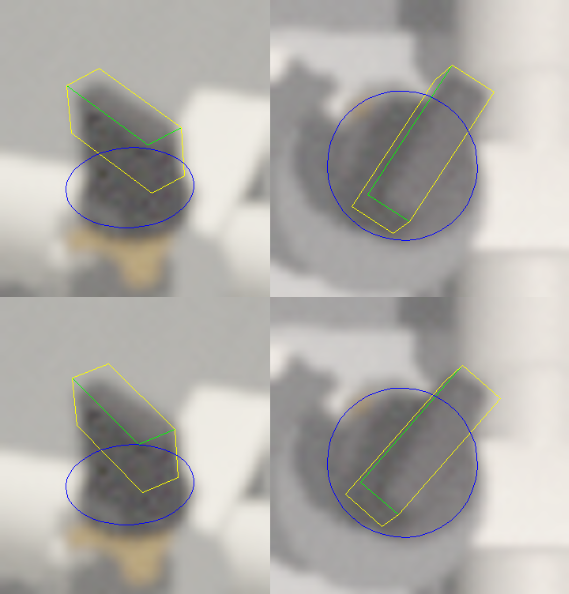

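Emit:
arm_command --steps '[[[0,0,0.16],[23,30,0],0],[[0,0,0.16],[23,30,0],0],[[0,0,0.16],[23,30,0],0],[[0,0,0.16],[23,30,0],0],[[0,0,0.16],[23,30,0],0],[[0,0,0.16],[23,30,0],0],[[0,0,0.16],[23,30,0],0],[[0,0,0.16],[23,30,0],0],[[0,0,0.16],[23,30,-4],0],[[0,0,0.16],[23,30,-4],0],[[0,0,0.16],[23,30,-4],0],[[0,0,0.16],[23,30,-4],0],[[0,0,0.16],[23,30,-4],0],[[0,0,0.16],[23,29,-4],0],[[0,0,0],[0,0,0],0]]'

```text
clock: 2.28
position: [0.5217, -0.1188, 0.2069]
ee_rot: [-0.0, 0.269, 0.963, 0.0]
contact_force: [-1.0, 0.0, 0.4]
width: 0.0852
```

```bash
cat >> h.py <<'E'
from scipy.spatial.transform import Rotation as Ro
def st():
    s=telemetry.get_state(); R=Ro.from_quat(np.r_[s["ee_rot"][1:],s["ee_rot"][0]]).as_matrix()
    print("t",s["clock"],"pos",s["position"],"z",R[:,2],"jaw deg",np.degrees(np.arctan2(R[1,1],R[0,1])),"q",s["qpos"],"F",s["contact_force"],"M",s["moment"],"w",s["width"]); return s
E
python3 - <<'E'
from h import *
st()
for n in("side","top"): cv2.imwrite(f"pics/{n}1.png",imaging.get_image(n))
a=cv2.imread("pics/side1.png")[60:180,230:350];b=cv2.imread("pics/top1.png")[80:200,370:490]
cv2.imwrite("pics/v1.png",np.hstack([crop(c,0,0,120,120,3.3,.6) for c in(a,b)]))
E
```

```text
t 2.275 pos [ 0.5217 -0.1188  0.2069] z [-0.      0.0008 -1.    ] jaw deg 58.735594017222674 q [-0.3545  0.2313  1.6295  0.0008  1.2811 -1.3798] F [-0.9732  0.0487  0.3965] M [-0.0249  0.0336  0.0035] w 0.085200859288417
```

View pics/v1.png

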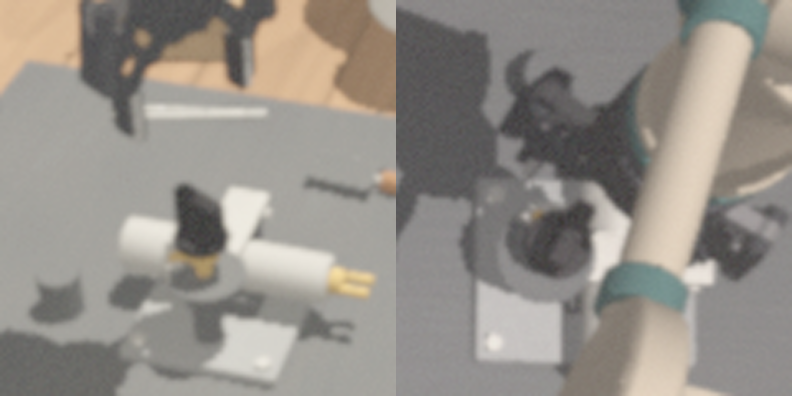

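Run:
```python
from h import *
X=np.array([.5217,-.1188,.2069]); j=np.array([np.cos(np.radians(58.7)),np.sin(np.radians(58.7)),0])
for z in(0,.013):
  for k in(-.0425,0,.0425):
    q=X+j*k+[0,0,z]
    print(z,k,proj("side",q),proj("top",q))
w={"side":(240,60,90,90),"top":(380,90,90,90)}
out=[]
for n in w:
    x0,y0,W,H=w[n]; c=crop(cv2.imread(f"pics/{n}1.png"),x0,y0,W,H,4.4,.5)
    for k in(-.0425,.0425):
      for b in (-.011,.011):
        q=X+j*k+[0,0,.013]+b*np.array([-j[1],j[0],0]); u=(proj(n,q)[0]-[x0,y0]+.5)*4.4; cv2.circle(c,tuple(int(v) for v in u),3,(0,0,255),1)
    out.append(c)
cv2.imwrite("pics/v1b.png",np.hstack(out))
```

```text
0 -0.0425 [[300.8323  89.8884]] [[449.1822 155.1474]]
0 0 [[286.5965  97.0714]] [[429.8706 142.8691]]
0 0.0425 [[271.7774 104.5486]] [[410.5885 130.6096]]
0.013 -0.0425 [[300.5723  84.9782]] [[451.3507 153.8737]]
0.013 0 [[286.184   92.1359]] [[431.7214 141.3956]]
0.013 0.0425 [[271.2     99.5898]] [[412.1227 128.9368]]
```

View pics/v1b.png

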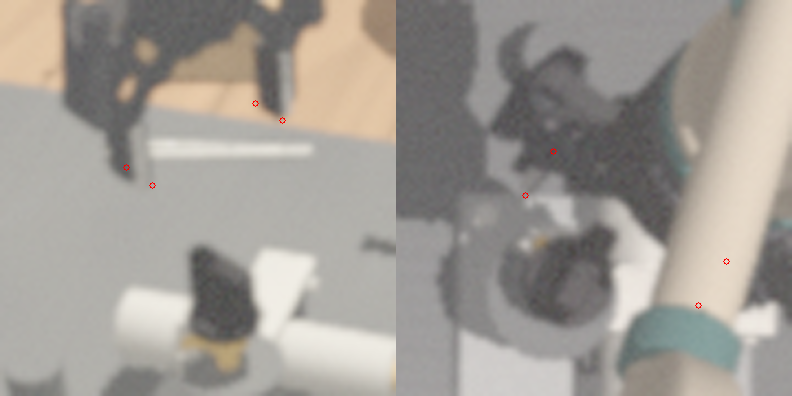

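Emit:
arm_command --steps '[[[0,0,0],[-1,-1,-20],0],[[0,0,0],[0,0,-25],0],[[0,0,0],[0,0,-25],0],[[0,0,0],[0,0,-16],0],[[0,0,0],[0,0,0],0]]' --newtons 30

```text
clock: 3.0
position: [0.5181, -0.1224, 0.1204]
ee_rot: [-0.001, 0.272, 0.962, -0.0]
contact_force: [0.2, -0.1, 0.1]
width: 0.0855
```

Run:
```python
from h import *
st()
for n in("side","top"): cv2.imwrite(f"pics/{n}2.png",imaging.get_image(n))
a=cv2.imread("pics/side2.png")[90:160,255:325];b=cv2.imread("pics/top2.png")[110:190,380:460]
cv2.imwrite("pics/v2.png",np.hstack([crop(a,0,0,70,70,5.6,.5),crop(b,0,0,80,80,4.9,.5)]))
```

```text
t 3.0 pos [ 0.5181 -0.1224  0.1204] z [-0.0028  0.0007 -1.    ] jaw deg 58.42975120837881 q [-0.3624  0.3015  1.7642 -0.0004  1.0788 -1.382 ] F [ 0.1926 -0.1081  0.0914] M [ 0.0185 -0.0007 -0.0002] w 0.08548975599966026
```

View pics/v2.png

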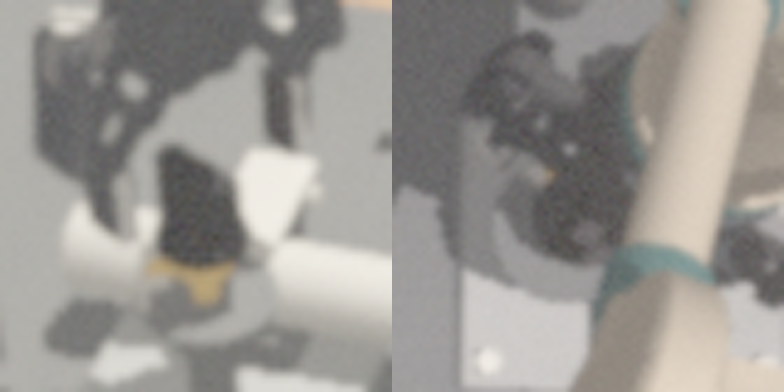

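Run:
```python
from h import *
j=np.array([np.cos(np.radians(58.5)),np.sin(np.radians(58.5)),0])
print(tri([289.8,119.75],[422.6,150.3]))
for n,u in(("side",[289.8,119.75]),("top",[422.6,150.3])):
    p=P[n];R=np.array(p["R"]);C=-R.T@p["t"];K=np.array(p["intrinsics"])
    d=R.T@np.linalg.solve(K,[*u,1])
    for z in(.148,.144):
        X=C+d*(z-C[2])/d[2]; print(n,z,X,"j",X@j)
print("tcp j",np.array([.520,-.122,0])@j,np.array([.5181,-.1224,0])@j)
for _ in range(3):
    s=telemetry.get_state();print(s["position"])
```

```text
(array([ 0.5199, -0.1212,  0.1422]), array([-0.22  , -0.0137,  0.0502,  0.1782]))
side 0.148 [ 0.5164 -0.1141  0.148 ] j 0.17254787267939786
side 0.144 [ 0.5184 -0.1191  0.144 ] j 0.16936710500504673
top 0.148 [ 0.5191 -0.1197  0.148 ] j 0.16918310198734526
top 0.144 [ 0.5199 -0.1206  0.144 ] j 0.16877191302992722
tcp j 0.16767715360109417 0.16634335026239225
[ 0.5197 -0.1225  0.122 ]
[ 0.5197 -0.1225  0.122 ]
[ 0.5197 -0.1225  0.122 ]
```

Emit:
arm_command --steps '[[[0,0,0],[1,2,0],120],[[0,0,0],[0,0,0],180],[[0,0,0],[0,0,0],185],[[0,0,0],[0,0,0],185],[[0,0,0],[0,0,0],185]]' --newtons 25

```text
clock: 3.72
position: [0.5207, -0.1196, 0.1213]
ee_rot: [0.0, 0.271, 0.963, 0.0]
contact_force: [0.5, -0.3, -1.3]
width: 0.0234
```

Run:
```python
from h import *
st()
for n in("side",): cv2.imwrite(f"pics/{n}3.png",imaging.get_image(n))
cv2.imwrite("pics/v3.png",crop(cv2.imread("pics/side3.png"),255,90,70,70,8.5,.5))
```

```text
t 3.725 pos [ 0.5207 -0.1196  0.1213] z [ 0.0001  0.0001 -1.    ] jaw deg 58.56513414484754 q [-0.356   0.3017  1.7612  0.0001  1.0786 -1.3782] F [ 0.5284 -0.3125 -1.2871] M [ 0.0051 -0.0055  0.0025] w 0.02340714192203305
```

View pics/v3.png

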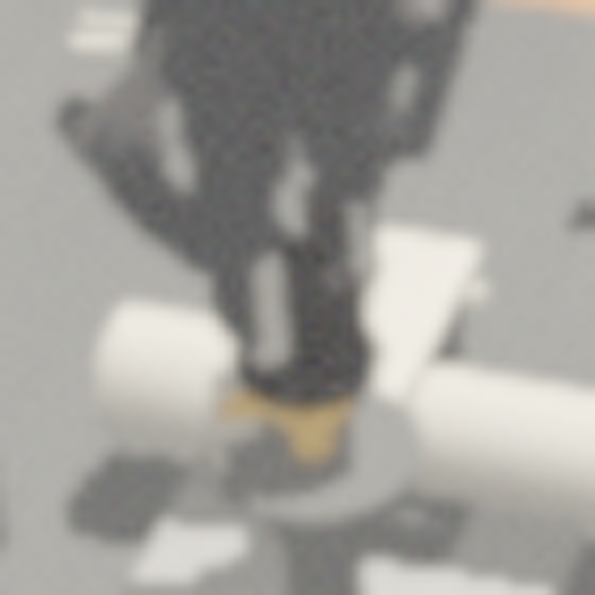

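The open fingers straddle the bar: the near pad is at (270,310) in the crop, the far one at (355,235), and the black bar lies between them. Closing.

Emit:
arm_command --steps '[[[0,0,0],[0,0,0],205],[[0,0,0],[0,0,0],225],[[0,0,0],[0,0,0],240],[[0,0,0],[0,0,0],240]]' --newtons 25

```text
clock: 4.28
position: [0.5197, -0.1208, 0.1214]
ee_rot: [-0.001, 0.271, 0.963, -0.001]
contact_force: [-2.8, -4.3, 2.5]
width: 0.0136
```

Run:
```python
from h import *
st()
```

```text
t 4.275 pos [ 0.5197 -0.1208  0.1214] z [-0.0019 -0.0021 -1.    ] jaw deg 58.58489376336145 q [-0.357   0.3014  1.7615 -0.003   1.0798 -1.3781] F [-2.7682 -4.2726  2.5186] M [-0.6275  0.5143 -0.0078] w 0.01356373963974665
```

Emit:
arm_command --steps '[[[0,0,0.06],[-0.5,-1,0],240],[[0,0,0.06],[0,0,0],240],[[0,0,0.06],[0,0,0],240],[[0,0,0.06],[0,0,0],240],[[0,0,0.06],[0,0,0],240],[[0,0,0.06],[0,0,0],240],[[0,0,0.06],[0,0,0],240],[[0,0,0.06],[0,0,0],240],[[0,0,0.06],[0,0,0],240],[[0,0,0.06],[0,0,0],240],[[0,0,0],[0,0,0],240],[[0,0,0],[0,0,0],240]]'

```text
clock: 5.78
position: [0.5197, -0.1208, 0.1215]
ee_rot: [-0.0, -0.025, 1.0, -0.0]
contact_force: [-2.7, -2.4, 3.4]
width: 0.0135
```

Run:
```python
from h import *
st()
for n in("side",): cv2.imwrite(f"pics/{n}4.png",imaging.get_image(n))
cv2.imwrite("pics/v4.png",crop(cv2.imread("pics/side4.png"),255,90,70,70,8.5,.5))
```

```text
t 5.775 pos [ 0.5197 -0.1208  0.1215] z [-0.0008 -0.0003 -1.    ] jaw deg 92.8973579797812 q [-0.3585  0.3011  1.7619 -0.0006  1.0793 -1.9795] F [-2.7047 -2.3757  3.3785] M [-0.3228  0.5357  0.0129] w 0.013538029655064792
```

View pics/v4.png

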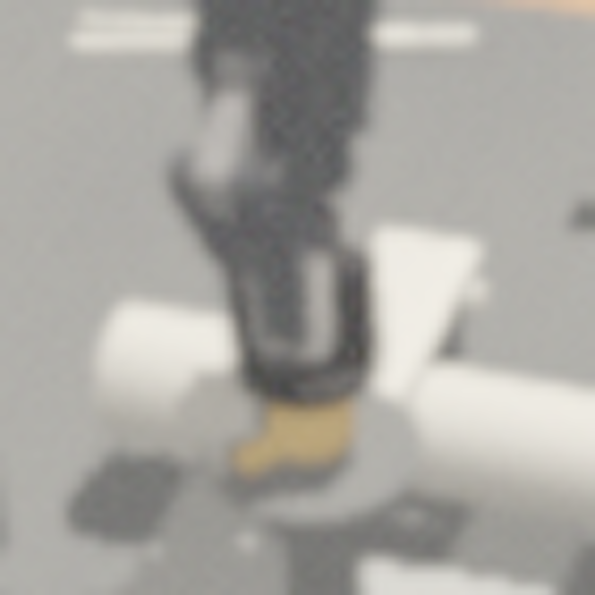

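Run:
```python
from h import *
print(tri(np.array([240,405])/8.5+[254.5,89.5],[412.3,144.5]))
c=np.array([.5195,-.1205]);
X,_=tri(np.array([240,405])/8.5+[254.5,89.5],[412.3,144.5])
v=X[:2]-c; print("r",np.linalg.norm(v),np.degrees(np.arctan2(v[1],v[0])))
a=.599; R=np.array([[np.cos(a),-np.sin(a)],[np.sin(a),np.cos(a)]])
for d in(0,.01): print(d,(proj("side",[*(c+R@v),X[2]-d])-[254.5,89.5])*8.5)
```

```text
(array([ 0.5404, -0.1115,  0.0923]), array([-0.9213, -0.0624,  0.2204,  0.7617]))
r 0.02273332992673837 23.246142091072002
0 [[248.2152 431.3688]]
0.01 [[250.846 458.062]]
```

The lug now shows at (245,457) in the crop. The prediction was (251,458) for a 10 mm drop and (248,431) for none, so the sleeve has clicked down. Next I'll turn it forwards.

Emit:
arm_command --steps '[[[0,0,-0.06],[0,0,0],240],[[0,0,-0.08],[0,0,0],240],[[0,0,-0.08],[0,0,0],240],[[0,0,-0.08],[0,0,0],240],[[0,0,-0.08],[0,0,0],240],[[0,0,-0.08],[0,0,0],240],[[0,0,-0.08],[0,0,0],240],[[0,0,-0.08],[0,0,0],240],[[0,0,-0.08],[0,0,0],240],[[0,0,-0.08],[0,0,0],240],[[0,0,-0.08],[0,0,0],240],[[0,0,-0.08],[0,0,0],240],[[0,0,-0.08],[0,0,0],240],[[0,0,-0.08],[0,0,0],240],[[0,0,0],[0,0,0],240],[[0,0,0],[0,0,0],240]]'

```text
clock: 7.82
position: [0.5198, -0.1208, 0.1215]
ee_rot: [-0.0, 0.5, 0.866, -0.0]
contact_force: [-4.2, -1.8, 4.6]
width: 0.0134
```

Run:
```python
from h import *
st()
for n in("side",): cv2.imwrite(f"pics/{n}5.png",imaging.get_image(n))
cv2.imwrite("pics/v5.png",crop(cv2.imread("pics/side5.png"),255,90,70,70,8.5,.5))
```

```text
t 7.825 pos [ 0.5198 -0.1208  0.1215] z [-0.0006 -0.0003 -1.    ] jaw deg 29.95780536872097 q [-0.3584  0.301   1.7619 -0.0005  1.0791 -0.881 ] F [-4.1825 -1.7742  4.5738] M [-0.3891  0.7152 -0.0021] w 0.013394455009181525
```

View pics/v5.png

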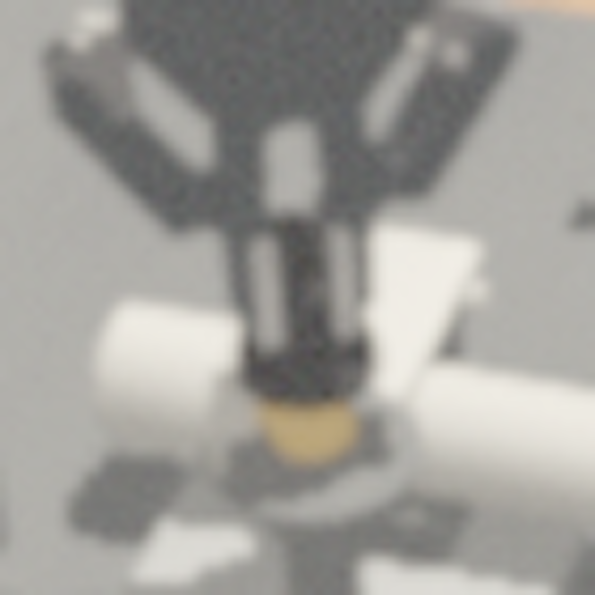

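Emit:
arm_command --steps '[[[0,0,-0.04],[0,0,0],240],[[0,0,-0.03],[0,0,0],240],[[0,0,-0.03],[0,0,0],240],[[0,0,0],[0,0,0],240]]'

```text
clock: 8.38
position: [0.5199, -0.1209, 0.1216]
ee_rot: [0.0, 0.54, 0.842, -0.001]
contact_force: [-3.9, -1.8, 5.5]
width: 0.0139
```

```bash
python3 -c "from h import *; st()"
```

```text
t 8.375 pos [ 0.5199 -0.1209  0.1216] z [-0.0007 -0.0019 -1.    ] jaw deg 24.615857365690474 q [-0.3575  0.301   1.7617 -0.0024  1.079  -0.7861] F [-3.9284 -1.7692  5.4547] M [-0.2894  0.5884  1.9889] w 0.013941693151626232
```

The moment about z jumped to 2 Nm, so the knob is at its firm stop. I'll ease off slightly, open and lift.

Emit:
arm_command --steps '[[[0,0,0.03],[0,0,0],240],[[0,0,0],[0,0,0],240],[[0,0,0],[0,0,0],205],[[0,0,0],[0,0,0],190],[[0,0,0],[0,0,0],100],[[0,0,0],[0,0,0],0],[[0,0,0],[0,0,0],0],[[0,0,0],[0,0,0],0]]'

```text
clock: 9.38
position: [0.5202, -0.1206, 0.1213]
ee_rot: [0.0, 0.531, 0.848, 0.0]
contact_force: [0.6, 0.4, 0.7]
width: 0.0853
```

```bash
python3 -c "from h import *; st()"
```

```text
t 9.375 pos [ 0.5202 -0.1206  0.1213] z [ 0.0002  0.0002 -1.    ] jaw deg 25.89294120341677 q [-0.3582  0.3014  1.7618  0.0002  1.0782 -0.8102] F [0.6167 0.4388 0.6881] M [ 0.0408  0.0669 -0.0212] w 0.08534808727016505
```

Emit:
arm_command --steps '[[[0,0,0],[0,0,20],0],[[0,0,0],[0,0,30],0],[[0,0,0],[0,0,40],0],[[0,0,0],[-20,-30,40],0],[[0,0,0],[-40,-45,10],0],[[0,0,0],[-40,-45,0],0],[[0,0,0],[-40,-45,0],0],[[0,0,0],[-40,-45,0],0],[[0,0,0],[0,0,0],0],[[0,0,0],[0,0,0],0]]'

```text
clock: 10.62
position: [0.3403, -0.3303, 0.2613]
ee_rot: [0.0, 0.531, 0.847, 0.001]
contact_force: [-0.8, 0.2, -0.7]
width: 0.0853
```

Run:
```python
from h import *
st()
for n in("side","top"): cv2.imwrite(f"pics/{n}6.png",imaging.get_image(n))
w={"side":(268,100,46,46),"top":(395,125,46,46)}
cv2.imwrite("pics/v6.png",np.hstack([crop(cv2.imread(f"pics/{n}6.png"),*w[n],8,.45) for n in w]))
d=[np.abs(cv2.imread(f"pics/{n}6.png").astype(int)-cv2.imread(f"pics/{n}0.png")) for n in("side",)]
print("rod knob side diff",d[0][205:245,250:280].mean())
```

```text
t 10.625 pos [ 0.3403 -0.3303  0.2613] z [ 0.0007  0.0009 -1.    ] jaw deg 25.832855673327753 q [-0.9183  0.1058  1.6509  0.0011  1.3852 -1.3694] F [-0.8289  0.1744 -0.749 ] M [0.0384 0.0445 0.0025] w 0.08534524056571617
rod knob side diff 2.631388888888889
```

View pics/v6.png

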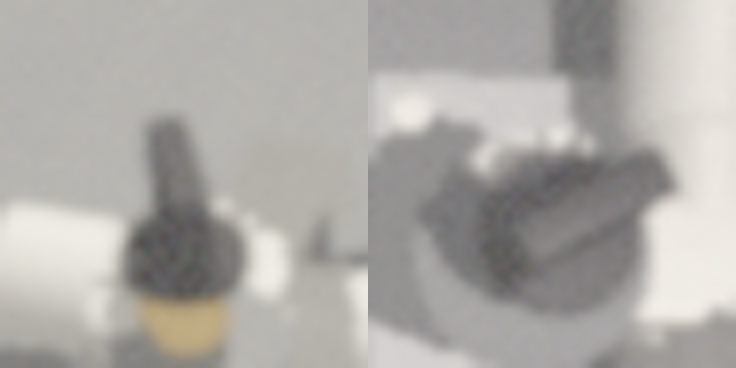

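In the crops, the bar runs from about (530,245) to (665,170) in top. That is clockwise of where it started and near the stop angle. The brass sleeve sits low in side and the gripper is clear. Handing in.

```bash
python3 -c "
from h import *
print(manip.sign_off())"
```

```text
the job is handed in; nothing more can be done
None
```

The torch knob is turned forwards to its stop with the sleeve clicked down, and let go. I handed the job in at about 10.8 s of the 35 s; no verdict was reported.

**What I did:** I gripped the torch clamp's black T-knob across its bar. I turned it about 0.6 rad anticlockwise until the sleeve clicked, then about 1.19 rad clockwise to its stop. I eased off slightly, opened the gripper and moved clear.

**Last checks:**
- **Click:** after the backward turn the lug appeared where a 10 mm drop should put it, about 26 px lower in the zoomed crop than with no drop.
- **Stop:** the twisting moment about the upright axis jumped to about 2 N m at the end of the forward turn.
- **Knob angle:** in the last top picture the bar lies at about -61°, against -64° expected from the gripper's angle at release. The difference is within how well I can read the picture, and well inside the 11° allowed.
- **Rod-rest knob:** its patch of the side picture is practically unchanged from the start.
- **Robot clear:** the force reading is about 1 N, no more than its noise, with the gripper about 0.3 m away.

**What disagreed:** the two cameras put the bar's top at about 142 mm rather than the 148 mm in the text. A fit of the knob's outline gave a bar angle of -41° to -45°, against -32° by eye. I used -32°, and the grasp held at 13.6 mm with about 5 N of side force.

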